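# Pin the board carriage of a test jig against its sprung contacts

## Task

The carriage with the circuit board stands drawn out of the test jig. Slide it in by its handle until its connector meets the sprung contacts; they hold it short of the latch. Then take the tapered drift, the pin with the square head, from the black pin block, put its tip into the hole of the carriage's tongue and draw the carriage on with it until you feel the tip find the latch hole below; press it down so that the taper pulls the two holes into line and the collar sits flat on the tongue, and let go. Push the carriage and the pin steadily and never force them: about 20 N is the most either should take. Leave the other things on the bench alone.

Things in the scene. Friction and masses are not known exactly. Their poses are not given: they have to be found in the camera images.
- jig: Fixed test jig; x = the carriage's slide direction, in towards the contacts; z up; origin at the underside of the base plate (430 x 230 x 10 mm, x -95 to +335), on the latch hole's nominal axis. The latch hole, 16.8 mm wide, 40 mm deep, is in the dark steel latch block, top (60 x 50 mm) 50 mm above the origin. The block is clamped in slots anywhere from -7 to +7 mm in x of nominal, not measured.
- carriage: Sliding plate with the circuit board, moves only along the jig's x; same axes as the jig. Origin on the axis of its tongue hole, on the tongue's top face, 59 mm above the jig's origin. It starts at x -30 to -60 mm from the jig's origin. Tongue 60 x 56 mm around the hole, 8 mm thick, 1 mm above the latch block; hole 16.8 mm, no chamfer; across x (in y) the two holes are in line.
- handle (a point): Centre of the carriage's handle: a black cross bar 12 x 126 x 12 mm (long along y) on two posts, 52 mm to +x of the carriage's origin and 36 mm above it. The board begins 8 mm to +x of it and lies lower; its parts reach up to 30 mm above the carriage's origin. Sliding rubs with about 2 N, plus about 60 N per m/s.
- contacts (a point): Middle of the white bank of sprung contacts on the jig (its -x face). The carriage's connector meets it at carriage x = -12 mm from the jig's origin, where it pushes back with 3.7 N, 0.25 N more per further mm, and returns a carriage that is let go to about -12 mm. The tongue hole is then 5 to 19 mm short of the latch hole. A dead stop is at +10 mm.
- drift: Loose steel drift pin, about 130 g, upright in a hole of the pin block at the start. Origin at the centre of its collar's underside, z up to the head. Below it 43 mm of pin: 12 mm parallel of diameter 16 mm, then taper to 11.6 mm at the tip, its edge broken to 10.4 mm. Collar diameter 28 mm, z 0 to 4 mm. Above it the square head to grip, 20 x 20 mm, sides along the body's x and y, z 4 to 32 mm.
- drift_tip (a point): The end of the drift's tip, 43 mm below its origin.
- pin_block: Fixed black block 130 x 60 x 48 mm, origin at the centre of its underside, long side along x. Two holes of 19.5 mm, 46 mm deep, at x = -32 and +32 mm: the drift stands in one and the plug gauge in the other, collars resting on the block's top; either may be in either hole.
- plug_gauge: Bystander: plain cylindrical gauge with a round knob of 18 mm diameter, no taper, 30 mm high above the block, standing in the other hole of the pin block. Origin at the underside of its collar.
- spool: Bystander: reel of solder, diameter 58 mm, 45 mm high, standing on end; origin at the centre of its underside.
- screwdriver: Bystander: yellow handled screwdriver, 200 mm long, lying; origin at its middle on the bench.
- carton: Bystander: small white carton 90 x 60 x 45 mm; origin at the centre of its underside.
There are look-alikes about, which are no part of the job. Leave any red look-alike of the drift alone.

How it is judged:
By the outcome, as a careful person would: the job done as asked, in the order asked, and still so for the second after the job is handed in, with the robot touching nothing.
It also fails if it takes over 72 s, if anything falls off the work surface, if the arm or the gripper's body presses on something with over 40 N, if the wrist force passes 120 N, or if a joint passes its speed limit or range.

## Robot

A 7-joint arm with a two-finger parallel gripper is mounted at the origin on the work surface. World frame = base frame: x ahead of the robot, y to its left, z up, the work surface at z = 0. Lengths are in m, angles in degrees, forces in N, time in s.
With the tool pointing down it reaches from about 0.425 to 0.95 m from the base axis. Payload 4.7 kg.
Tool frame: the origin (TCP) lies on the centre line of the jaws, within the pads' length; the fingertips stand 8 mm ahead of it and the grasp point (between the pads) lies 11 mm behind it; z points along the fingers, y is the line along which they close (so a half turn about z gives the same grasp; the last joint's range is limited). The gripper opens to 87 mm and grips with 3 to 60 N. Pads are 19 mm wide; open, the fingers measure 117 mm over their backs; the gripper's body (75 mm by 190 mm) begins 51 mm behind the grasp point.
Start: joints at [-68.348, 26.849, -2.785, 87.806, 1.381, 65.374, -4.715], TCP at [0.267, 0.62, 0.199] pointing down, gripper open.
Joint ranges: [-148.3, 148.3], [-19.14, 114.17], [-79.39, 73.82], [5.75, 140.21], [-59.74, 239.74], [12.07, 113.84], [-152.46, 152.46]. Speed limits (degrees/s): [147.25, 147.25, 180, 180, 180, 180, 180].

## Interface

Orientations are given as [roll, pitch, yaw] about the fixed x, y, z axes, in that order (R = Rz(yaw) Ry(pitch) Rx(roll)).
In Python, from bench import read_state, capture, hand_in gives the robot as it stands.
- The arm moves only by the tool step_arm, never from a script. Its argument "series" is one flat list of numbers, 4 for each row, row after row: the shift along the tool's x, y, z in m, then the turn about the tool's z in rad. In form: [tx, ty, tz, spin, tx, ty, tz, spin, ...]. A call has exactly 10 rows; each row shifts and turns the commanded pose from where the row before left it, along the tool's axes as they then stand; what a row does not reach is not made up. A row lasts 1/8 s, in which the tool goes at most 62.5 mm and 10.7 degrees, less where a joint would pass 70% of its speed; a pose out of reach is approached as far as the arm can. A call is refused whole if a number of a shift passes 0.0625 or a number of a turn 0.188, either way. A call with a gripper value outside its range is refused whole. "hand" is the opening in per cent of the stroke, from 0 (shut) to 100 (fully open), set as the call begins (left out, the last holds). The fingers move at their own pace and stop on an object; the grip force is fixed at half the most. Time passes only in rows, so rows that do not move let the fingers close, or fill a call up. It gives the time, the measured TCP pose, the force, the opening and the grip force at its end, in the units of the state.
- read_state(): the state, without advancing time (a new reading comes with each control period).
- capture(name): name is "side" or "top" or "wrist"; returns a dict with "img" (400x640x3 uint8, blue, green, red), "mtx" (3x3 intrinsics, pixels), "origin" and "rotation" of the camera in the world. Camera axes: x right, y down, z forward; pixel columns grow to the right and rows downward; lengths in m; the calibration is good to about 2 mm. The wrist camera is an equidistant fisheye: a pixel r from the principal point sees the ray r / f radians off the axis. A picture is of the moment at which its call begins. There is no depth.
- hand_in(): hands the job in; it is judged then, once.
The state is a dict: "time": time; "joint_positions": joint angles; "qvel": joint speeds; "joint_torque": joint torques, N m; "position": TCP position; "tool_rot": TCP orientation; "wrist_force": force on the tool from outside, world axes, zero at the start; "torque": the same for the moment, N m; "finger_gap": opening from 0.0 (shut) to 1.0 (fully open); "finger_force": force on a finger pad.
Only numpy, scipy, OpenCV 4.12 (cv2) and the standard library are available. Lean on these libraries where they do the work, as an engineer would, in place of code of your own. Each camera call takes 0.05 s, during which the arm holds its last target. There are 200 camera calls.

## Working session

There is one attempt and no reset: what is moved stays moved. The work goes in short steps, Python scripts to look and compute and a tool call to move; the robot and the scene stay as the last step left them, time stands still between calls to the robot, and variables do not carry over. Pictures are saved under pics/ and viewed, at most 10 in all, crops included, and the job is handed in when it is done.

Besides the shell and the picture viewer there is one more tool, called by a JSON object that holds its "method" and its "body". step_arm: Moves the arm, as the interface text tells. Its arguments: {"type":"object","properties":{"series":{"type":"array","items":{"type":"number"}},"hand":{"type":"number"}},"required":["series"]}

```bash
mkdir -p pics; ls; python3 - <<'E'
from bench import *
import cv2,numpy as np
s=read_state();print({k:np.round(v,3).tolist() for k,v in s.items()})
for n in("side","top","wrist"):
    c=capture(n);cv2.imwrite(f"pics/{n}0.png",c["img"]);print(n,c["mtx"].tolist(),np.round(c["origin"],4).tolist(),np.round(c["rotation"],4).tolist())
E
```

```text
pics
{'time': 0.0, 'joint_positions': [-68.348, 26.898, -2.785, 87.874, 1.382, 65.374, -4.718], 'qvel': [-0.018, -0.021, -0.055, 0.017, -0.101, 0.0, -0.071], 'joint_torque': [0.0, -50.797, -0.081, -23.616, -0.061, 0.038, 0.0], 'position': [0.267, 0.619, 0.198], 'tool_rot': [-179.888, 0.005, 156.693], 'wrist_force': [-0.194, 0.46, -0.555], 'torque': [-0.023, 0.036, 0.023], 'finger_force': 0.0, 'finger_gap': 1.001}
side [[393.9759094697717, 0.0, 319.570866925705], [0.0, 393.9759094697717, 199.56002150827126], [0.0, 0.0, 1.0]] [0.4741, 0.8862, 0.6857] [-124.4428, -0.3547, -170.8021]
top [[414.5636249055062, 0.0, 314.0077284078373], [0.0, 414.5636249055062, 189.2009380614477], [0.0, 0.0, 1.0]] [0.503, 0.0109, 1.1526] [-173.6015, -0.5381, -90.7747]
wrist [[309.70691628693146, 0.0, 319.30393093792827], [0.0, 309.70691628693146, 200.66914715062288], [0.0, 0.0, 1.0]] [0.2025, 0.6474, 0.3842] [164.9268, 0.1193, 66.6766]
```

View pics/top0.png

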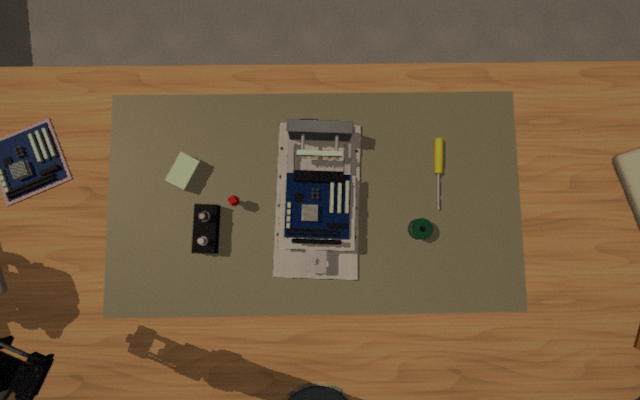

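View pics/side0.png

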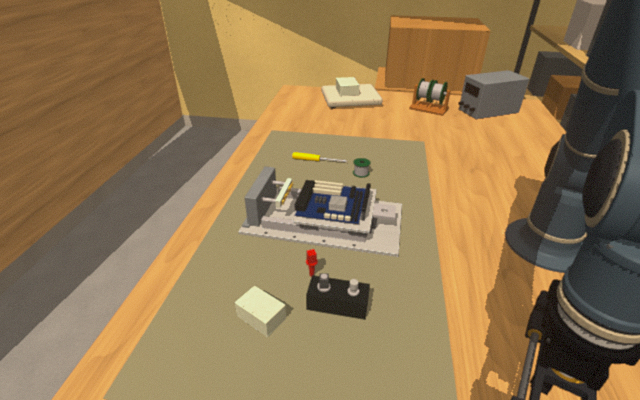

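The top view shows the pin block at about (206,229), with pins at (204,216) and (202,240). The red look-alike is at (234,200), and the jig spans (275–362, 120–278) with the handle near (317,241). I'll enlarge the relevant areas.

```bash
cat > h.py <<'E'
from bench import *
import cv2,numpy as np
from scipy.spatial.transform import Rotation as Ro
def R(c):
    r=np.array(c["rotation"]); return r if r.ndim==2 else Ro.from_euler("xyz",r,degrees=True).as_matrix()
def ray(c,p,fish=False):
    K=c["mtx"];u=np.array([(p[0]-K[0][2])/K[0][0],(p[1]-K[1][2])/K[1][1]])
    if fish:
        r=np.hypot(*u);d=np.r_[u/max(r,1e-9)*np.sin(r),np.cos(r)]
    else: d=np.r_[u,1]/np.linalg.norm(np.r_[u,1])
    return np.array(c["origin"]),R(c)@d
def onz(c,p,z,fish=False):
    o,d=ray(c,p,fish);return o+d*(z-o[2])/d[2]
def proj(c,X,fish=False):
    q=R(c).T@(np.array(X)-c["origin"]);K=c["mtx"]
    if fish:
        r=np.hypot(q[0],q[1]);s=np.arctan2(r,q[2])/max(r,1e-9);return np.array([K[0][2]+K[0][0]*q[0]*s,K[1][2]+K[1][1]*q[1]*s])
    return np.array([K[0][2]+K[0][0]*q[0]/q[2],K[1][2]+K[1][1]*q[1]/q[2]])
def tri(a,pa,b,pb,fa=False,fb=False):
    o1,d1=ray(a,pa,fa);o2,d2=ray(b,pb,fb)
    t=np.linalg.lstsq(np.c_[d1,-d2],o2-o1,rcond=None)[0]
    x,y=o1+t[0]*d1,o2+t[1]*d2
    return (x+y)/2,np.linalg.norm(x-y)
E
python3 - <<'E'
from h import *
t=cv2.imread("pics/top0.png");s=cv2.imread("pics/side0.png");w=cv2.imread("pics/wrist0.png")
a=cv2.resize(t[195:285,185:345],(800,450)[:2],interpolation=cv2.INTER_CUBIC)
b=cv2.resize(s[170:325,230:410],(720,600),interpolation=cv2.INTER_CUBIC)
cv2.imwrite("pics/tc.png",a);cv2.imwrite("pics/sc.png",b)
E
```

```text
(no output)
```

View pics/tc.png

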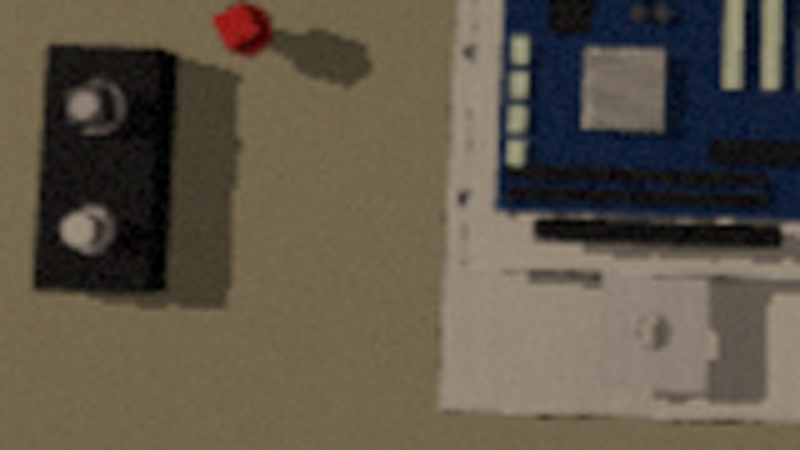

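View pics/sc.png

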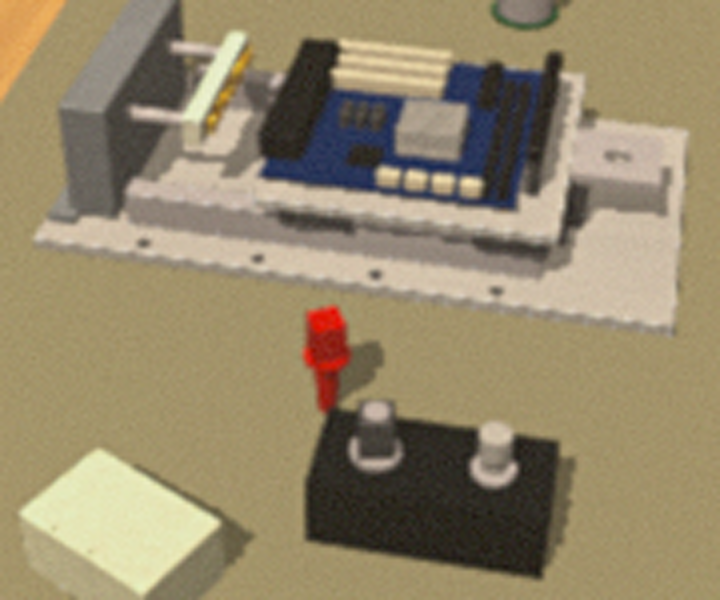

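The tongue hole is at top (316,261) and side (385,210). The handle bar is at top (316,241) and side (366,201). The far pin, at top (201,216) and side (324,276), has the darker, square-looking head. The near pin looks round. Next I'll triangulate these points.

```bash
python3 - <<'E'
from h import *
t=capture("top");s=capture("side")
for n,a,b in(("bar",(316.4,241.2),(366.2,201)),("hole",(316,261.4),(385,210)),("far",(201.4,216),(324.2,275.9)),("near",(201,240),(354.2,281.6))):
    X,e=tri(t,a,s,b);print(n,X.round(4),round(e,4))
f=lambda x,y:(185+x/5,195+y/5)
print("bar ends",onz(t,f(536,231),.101).round(4),onz(t,f(781,235),.101).round(4))
print("hole@59",onz(t,f(655,332),.059).round(4))
print("pin far/near tops@.08",onz(t,f(82,105),.08).round(4),onz(t,f(80,225),.078).round(4))
print("block top corners",[onz(t,f(*p),.048).round(4).tolist() for p in((50,46),(165,50),(160,292),(36,290))])
print("base corners",[onz(t,p,.01).round(4).tolist() for p in((273.5,277),(358,279),(362,124),(278,122))])
E
```

```text
bar [ 0.4874 -0.0052  0.0769] 0.0026
hole [ 0.4345 -0.0038  0.0541] 0.0029
far [0.557  0.2913 0.0766] 0.0008
near [0.494  0.2925 0.0718] 0.0036
bar ends [0.4898 0.056  0.101 ] [ 0.4861 -0.0673  0.101 ]
hole@59 [ 0.4363 -0.0037  0.059 ]
pin far/near tops@.08 [0.5572 0.2904 0.08  ] [0.4958 0.2909 0.078 ]
block top corners [[0.5905, 0.3163, 0.048], [0.5876, 0.2551, 0.048], [0.46, 0.2562, 0.048], [0.462, 0.3213, 0.048]]
base corners [[0.3932, 0.1113, 0.01], [0.3846, -0.1175, 0.01], [0.8147, -0.1398, 0.01], [0.8231, 0.0974, 0.01]]
```

{"method": "step_arm", "body": {"series": [-0.0395,-0.0265,-0.005,0,-0.0395,-0.0265,-0.005,0,-0.0395,-0.0265,-0.005,0,-0.0395,-0.0265,-0.005,0,-0.0395,-0.0265,-0.005,0,-0.0395,-0.0265,-0.005,0,-0.0395,-0.0265,-0.005,0,-0.0395,-0.0265,-0.005,0,-0.0395,-0.0265,-0.005,0,-0.0395,-0.0265,-0.005,0], "hand": 100}}

```text
time: 1.5
position: [0.5256, 0.2189, 0.2497]
tool_rot: [180.0, 0.0, 156.7]
wrist_force: [0.8, -0.1, 0.7]
finger_gap: 1.003
finger_force: 0.0
```

{"method": "step_arm", "body": {"series": [0,0,0,0.172,0,0,0,0.172,0,0,0,0.172,0,0,0,0.172,0,0,0,0.172,0,0,0,0.172,0,0,0,0.172,0,0,0,0,0,0,0,0,0,0,0,0]}}

```text
time: 2.75
position: [0.5249, 0.2202, 0.2494]
tool_rot: [-180.0, -0.0, 87.8]
wrist_force: [0.4, 1.1, -0.4]
finger_gap: 1.005
finger_force: 0.0
```

```bash
python3 - <<'E'
from h import *
s=read_state();print(s["time"],s["position"],s["tool_rot"],s["joint_positions"],s["wrist_force"])
c=capture("wrist");cv2.imwrite("pics/w1.png",c["img"]);print(c["origin"],c["rotation"])
import json;json.dump({k:np.array(v).tolist() for k,v in c.items() if k!="img"},open("w1.json","w"))
E
```

```text
2.75 [0.52492771 0.22024626 0.24941506] [-1.79993759e+02 -4.62484549e-03  8.77840848e+01] [-41.70111421  14.69871286  18.17088237  99.79239266  -4.96520274
  66.29534276 -24.30289148] [ 0.42958476  1.07654364 -0.40138073]
[0.52832835 0.2907306  0.43515221] [ 1.64921488e+02  9.78779536e-03 -2.23291768e+00]
```

View pics/w1.png

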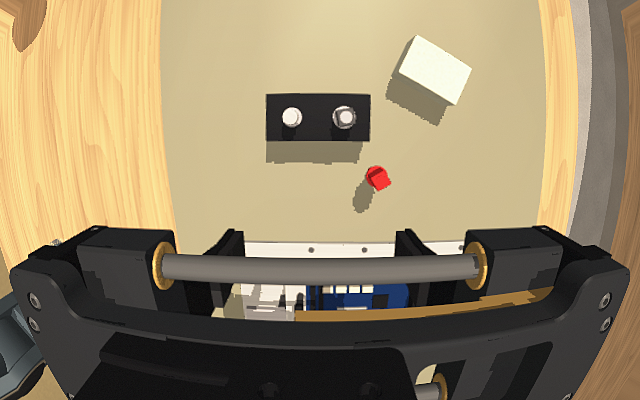

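The block appears upright, with the far pin at (344,117) having the square head and the near pin at (292,117) round and bright. I'll close the gripper and move to look at the handle and tongue.

{"method": "step_arm", "body": {"series": [-0.03,0.0,0,0,-0.03,0.0,0,0,-0.03,0.0,0,0,-0.03,0.0,0,0,-0.03,0,0,0,-0.03,0,0,0,-0.03,0,0,0,-0.03,0,0,0,-0.03,0,0,0,-0.03,0,0,0], "hand": 0}}

```text
time: 4.05
position: [0.5129, -0.0805, 0.2495]
tool_rot: [180.0, -0.0, 87.8]
wrist_force: [0.5, 0.0, 0.3]
finger_gap: 0.017
finger_force: 0.0
```

```bash
cat > snap.py <<'E'
import sys,pickle
from h import *
n=sys.argv[1];c=capture("wrist");cv2.imwrite(f"pics/{n}.png",c["img"]);pickle.dump(c,open(n+".pkl","wb"));print(read_state()["position"],c["origin"])
E
python3 snap.py w2
```

```text
[ 0.51225553 -0.08564818  0.24979725] [ 0.51624231 -0.01004618  0.43527396]
```

{"method": "step_arm", "body": {"series": [0,-0.01,0,0,0,-0.01,0,0,0,-0.01,0,0,0,-0.01,0,0,0,-0.01,0,0,0,-0.01,0,0,0,-0.01,0,0,0,0,0,0,0,0,0,0,0,0,0,0]}}

```text
time: 5.35
position: [0.4434, -0.0767, 0.2494]
tool_rot: [180.0, 0.0, 87.7]
wrist_force: [0.2, -0.6, 0.4]
finger_gap: 0.008
finger_force: 0.0
```

```bash
python3 snap.py w3; python3 - <<'E'
from h import *
a=cv2.imread("pics/w2.png");b=cv2.imread("pics/w3.png")
cv2.imwrite("pics/w23.png",np.vstack([cv2.resize(x[50:240,150:550],(632,300),interpolation=cv2.INTER_CUBIC) for x in(a,b)]))
E
```

```text
[ 0.44330818 -0.07670961  0.24938061] [ 0.44681027 -0.00617208  0.43511224]
```

View pics/w23.png

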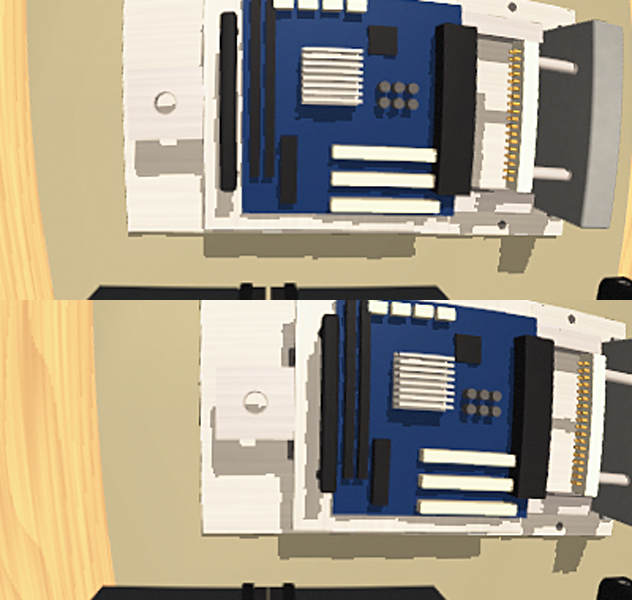

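The handle bar runs vertically in both crops, at (229,12–190) in w2 and (328,16–192) in w3. The tongue hole is at (165,101) in w2 and (256,102) in w3.

```bash
python3 - <<'E'
from h import *
import pickle
a=pickle.load(open("w2.pkl","rb"));b=pickle.load(open("w3.pkl","rb"))
f=lambda x,y:(150+x/1.58,50+y/1.58)
for n,p,q in(("hole",(165,101),(256,102)),("bar0",(229,12),(328,16)),("bar1",(229,190),(328,192)),("bed corner",(126,230),(203,534-300))):
    X,e=tri(a,f(*p),b,f(*q),True,True);print(n,X.round(4),round(e,4))
for c,p,q in((a,(165,101),(229,101)),(b,(256,102),(328,104))): print(onz(c,f(*p),.059,True).round(4),onz(c,f(*q),.101,True).round(4))
print([onz(b,f(*p),.101,True).round(4) for p in((328,16),(328,192))])
E
```

```text
hole [4.384e-01 3.000e-04 6.230e-02] 0.0013
bar0 [0.4921 0.0606 0.0874] 0.0015
bar1 [ 0.4871 -0.0654  0.0965] 0.0003
bed corner [ 0.3867 -0.1091  0.0263] 0.0026
[0.4378 0.001  0.059 ] [ 0.4906 -0.0031  0.101 ]
[ 4.383e-01 -3.000e-04  5.900e-02] [ 0.4879 -0.0039  0.101 ]
[array([0.4902, 0.0573, 0.101 ]), array([ 0.4865, -0.0648,  0.101 ])]
```

{"method": "step_arm", "body": {"series": [0.0095,0,0.02,0,0.0095,0,0.02,0,0.0095,0,0.02,0,0.0095,0,0.02,0,0.0095,0,0.02,0,0.0095,0,0.02,0,0.0095,0,0.02,0,0.0095,0,0.021,0,0,0,0,0,0,0,0,0]}}

```text
time: 6.65
position: [0.4467, -0.0011, 0.0889]
tool_rot: [179.9, 0.0, 87.7]
wrist_force: [0.2, -0.1, 0.1]
finger_gap: 0.007
finger_force: 0.0
```

{"method": "step_arm", "body": {"series": [0,0.004,0,0,0,0.004,0,0,0,0.004,0,0,0,0.004,0,0,0,0.004,0,0,0,0.004,0,0,0,0.004,0,0,0,0.004,0,0,0,0.004,0,0,0,0.004,0,0]}}

```text
time: 7.9
position: [0.4863, -0.0023, 0.0884]
tool_rot: [-180.0, -0.0, 87.7]
wrist_force: [-0.1, -0.6, -0.4]
finger_gap: 0.007
finger_force: 0.0
```

```bash
python3 snap.py w4; python3 - <<'E'
from h import *
print(read_state()["wrist_force"])
s=capture("side")["img"];t=capture("top")["img"];w=cv2.imread("pics/w4.png")
cv2.imwrite("pics/c4.png",np.vstack([cv2.resize(s[150:250,260:420],(640,300)),cv2.resize(w[80:260,200:500],(640,300))]))
E
```

```text
[ 0.48694596 -0.00233176  0.08850427] [0.48976995 0.06814337 0.27412417]
[ 0.25357503  0.32071388 -0.34970071]
```

View pics/c4.png

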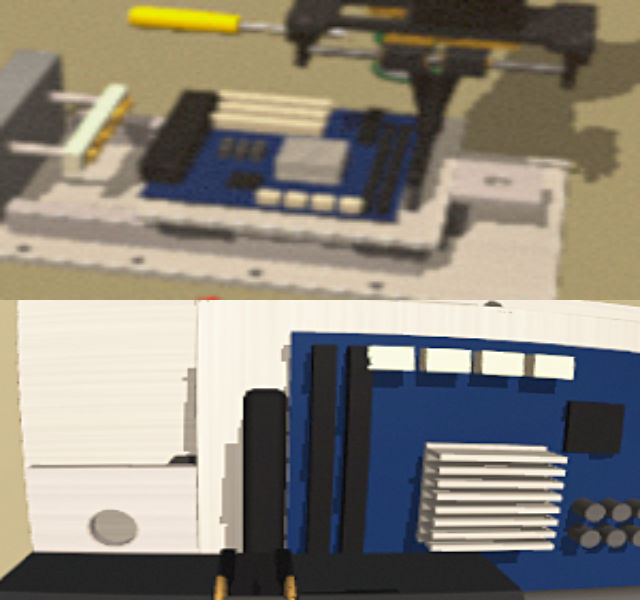

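```bash
python3 - <<'E'
from h import *
import pickle
c=pickle.load(open("w4.pkl","rb"))
f=lambda x,y:(200+x*300/640,80+(y-300)*.6)
print([onz(c,f(*p),z,True).round(4) for p,z in(((265,395),.101),((265,500),.101),((113,527),.059))])
for z in (.08,.09,.1,.12,.15): print(z,proj(c,[.487,-.0023,z],True).round(1))
E
```

```text
[array([0.4921, 0.0581, 0.101 ]), array([0.4907, 0.0218, 0.101 ]), array([4.378e-01, 3.000e-04, 5.900e-02])]
0.08 [319.4 227. ]
0.09 [319.5 232.4]
0.1 [319.5 238.3]
0.12 [319.5 252. ]
0.15 [319.5 279.1]
```

```bash
python3 - <<'E'
from h import *
a=cv2.imread("pics/w4.png")[195:295,270:370];b=cv2.imread("pics/w3.png")[195:295,270:370]
s=capture("side")["img"][160:220,330:400]
g=lambda x:cv2.LUT(x,(255*(np.arange(256)/255)**.5).astype("uint8"))
cv2.imwrite("pics/z4.png",np.hstack([cv2.resize(g(a),(270,400),interpolation=0),cv2.resize(g(b),(265,400),interpolation=0),cv2.resize(g(s),(265,400),interpolation=0)]))
E
```

```text
(no output)
```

View pics/z4.png

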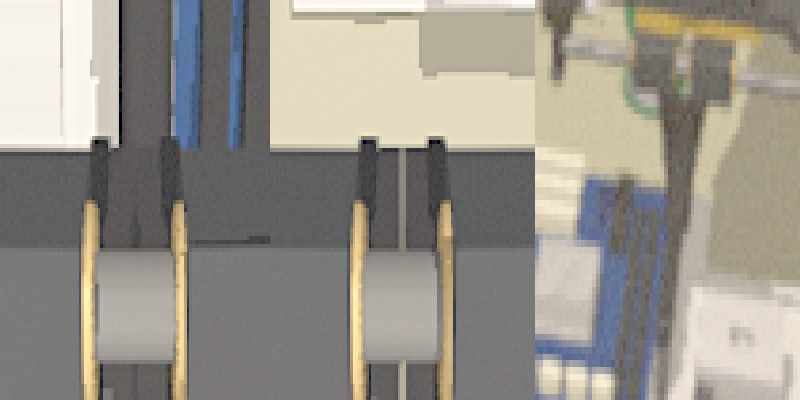

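```bash
python3 - <<'E'
from h import *
c=capture("side");print(read_state()["wrist_force"],read_state()["position"])
for n,X in(("tip",[.487,-.0023,.08]),("tip+2cm",[.487,-.0023,.10]),("+6",[.487,-.0023,.14]),("barNear",[.491,.058,.101]),("barNearlow",[.491,.058,.089]),("barmid",[.489,-.003,.101]),("barfar",[.487,-.066,.101]),("hole",[.438,0,.059])):
    u,v=proj(c,X);print(n,round(u,1),round(v,1),"crop",round(535+(u-330)*265/70),round((v-160)*400/60))
E
```

```text
[-0.358343   -0.13875176  0.14051278] [ 0.48583939 -0.00232552  0.0883605 ]
tip 365.9 200.6 crop 671 271
tip+2cm 366.4 194.5 crop 673 230
+6 367.5 181.8 crop 677 146
barNear 363.4 206.9 crop 661 313
barNearlow 363.1 210.7 crop 660 338
barmid 365.7 194.0 crop 670 227
barfar 367.9 181.8 crop 678 145
hole 383.3 209.2 crop 737 328
```

{"method": "step_arm", "body": {"series": [0,0.003,0,0,0,0.003,0,0,0,0.003,0,0,0,0.003,0,0,0,0,0,0,0,0,0,0,0,0,0,0,0,0,0,0,0,0,0,0,0,0,0,0]}}

```text
time: 9.4
position: [0.498, -0.0028, 0.0884]
tool_rot: [-180.0, -0.0, 87.7]
wrist_force: [-0.0, 0.2, -0.4]
finger_gap: 0.006
finger_force: 0.0
```

```bash
python3 snap.py w5; python3 - <<'E'
from h import *
import pickle
a=pickle.load(open("w4.pkl","rb"));c=pickle.load(open("w5.pkl","rb"))
# bar end position along a row: dark run near expected
for n,k,x in(("w4",a,.4905),("w5",c,.4905)):
    g=cv2.cvtColor(k["img"],6)
    for y in(.05,.03):
        u,v=proj(k,[x,y,.101],True);r=g[int(round(v)),int(u)-35:int(u)+35]
        m=np.where(r<60)[0]+int(u)-35;runs=np.split(m,np.where(np.diff(m)>1)[0]+1)
        print(n,y,[(onz(k,(q[0]-.5,v),.101,True)[0].round(4),onz(k,(q[-1]+.5,v),.101,True)[0].round(4)) for q in runs if len(q)>4])
E
```

```text
[ 0.49802028 -0.00277932  0.08843386] [0.50148294 0.06767437 0.27414772]
w4 0.05 [(np.float64(0.4858), np.float64(0.497)), (np.float64(0.4981), np.float64(0.5094))]
w4 0.03 [(np.float64(0.4849), np.float64(0.4963)), (np.float64(0.4975), np.float64(0.5102))]
w5 0.05 [(np.float64(0.4863), np.float64(0.4969)), (np.float64(0.502), np.float64(0.5098))]
w5 0.03 [(np.float64(0.4851), np.float64(0.496)), (np.float64(0.4995), np.float64(0.5098))]
```

```bash
python3 - <<'E'
from h import *
c=capture("side");s0=cv2.imread("pics/side0.png").astype(int)
d=np.abs(c["img"].astype(int)-s0).max(2)
for z in np.arange(.07,.15,.006):
    u,v=proj(c,[.498,-.0028,z]);u0,v0=int(round(u)),int(round(v));print(round(z,3),u0,v0,d[v0,u0-8:u0+9])
E
```

```text
0.07 362 203 [ 6  6  2  1  7  3 12  5  2  7  5 12  5 11  7  7  8]
0.076 362 201 [ 9  1  7  6  9  1 10 12  3  1  4  3  2  5  8  7  5]
0.082 362 200 [10  4  6  3  6  4  3  4  7  5  8  3  5  5  5  6  1]
0.088 362 198 [ 2  7 11  3  5 11  6  6  9 10  4  7 13  4  3  4 10]
0.094 362 196 [10 11  7  8  3  4 10  8  8 11  4  2  5  3  6  5  3]
0.1 362 194 [ 8  5  8 11  8  7  2  5  6 27 12 15  6  3 12 12  9]
0.106 362 192 [10  8  5  5 12 23 12  5 12 33 35 14  6 21  7  5  5]
0.112 363 190 [ 4  4  9  9 26 59 44 56 56 45 34 10 11 13  7 27 59]
0.118 363 188 [10 22 21 17 34 65 65 56 73 80 60 39 12 10 18 23 12]
0.124 363 186 [  9  37  26   9  40 107 119 116 114 114 113  41   8  12   5   8   2]
0.13 363 185 [  3  11   8   4  38  95 123 118 120 116 108  53  18   7   7   8  10]
0.136 363 183 [  2   7   8   3  62 111 122 109 125 111 109 109  73  36   2   5   9]
0.142 363 181 [  6  10  14   6  73 122 128 113 123 129 119 124 116  81   7   5  14]
0.148 364 179 [  7   3  54 100 129 130 129 127 117 118 123 129 121  62   4   9   3]
```

{"method": "step_arm", "body": {"series": [0,-0.007,0,0,0,-0.007,0,0,0,-0.007,0,0,0,-0.007,0,0,0,-0.007,0,0,0,-0.007,0,0,0,0,0,0,0,0,0,0,0,0,0,0,0,0,0,0]}}

```text
time: 10.75
position: [0.4562, -0.0011, 0.0884]
tool_rot: [180.0, 0.0, 87.7]
wrist_force: [-0.3, -0.2, -0.4]
finger_gap: 0.003
finger_force: 0.0
```

```bash
python3 - <<'E'
from h import *
p=read_state()["position"];print(p)
s0=cv2.imread("pics/side0.png").astype(int);t0=cv2.imread("pics/top0.png").astype(int)
for n,o in(("side",s0),("top",t0)):
    c=capture(n);d=np.abs(c["img"].astype(int)-o).max(2)
    for z in np.arange(.056,.13,.006):
        u,v=proj(c,[p[0],p[1],z]);u0,v0=int(round(u)),int(round(v));print(n,round(z,3),u0,v0,d[v0,u0-8:u0+9])
    if n=="side": cv2.imwrite("pics/s6.png",cv2.resize(c["img"][130:230,320:440],(720,600),interpolation=cv2.INTER_CUBIC))
E
```

```text
[ 0.45624714 -0.00114668  0.08839894]
side 0.056 376 209 [ 9  7  9 14  8 10  7 12  6  8  4  9  3 11  3  4  6]
side 0.062 377 207 [ 3 14 12  5 15  8  8  9  8  5  8  8  7  8  9  8  3]
side 0.068 377 206 [ 5 10  6 10  4  3  6  9  4  7  7  4  7 13 14 11  7]
side 0.074 377 204 [13  3 14  7  8  5  9  9  4  5  6  7  9 12 17 23 33]
side 0.08 377 202 [11  4  6 11  6  3  2  6  3 16 69 73 80 75 81 81 73]
side 0.086 377 200 [ 5  2  6  4  8  9  4 11  4  5 43 60 58 55 61 54 50]
side 0.092 378 198 [ 5  7  9 14  4  3  6  5 14  3 47 55 57 53 54 56 58]
side 0.098 378 196 [ 8  7  7  2 12  1  9  8 14  3 41 64 54 51 48 54 49]
side 0.104 378 195 [ 7  4 25 47 57 51 21  4 13 34 69 89 66 55 52 55 54]
side 0.11 378 193 [  3   5   7  11  14  78 115 115 117 114 126 115  83  58  60  60  54]
side 0.116 378 191 [  2  15  22  51  62 101 120 115 114 110 115 118  73  12  10   1  14]
side 0.122 379 189 [ 80  60  52  40  52  82 118 112 105 107 120  78   5   9   2  39  55]
side 0.128 379 187 [  6   8  10   3  41  92 123 118 111 123 117 122  61   8   3  28  53]
top 0.056 315 254 [86 87 86 91 91 94 90 88 88 88 86 85 86 86
[... 160 characters left out ...]
74 315 254 [86 87 86 91 91 94 90 88 88 88 86 85 86 86 86 85 86]
top 0.08 315 254 [86 87 86 91 91 94 90 88 88 88 86 85 86 86 86 85 86]
top 0.086 315 254 [86 87 86 91 91 94 90 88 88 88 86 85 86 86 86 85 86]
top 0.092 315 254 [86 87 86 91 91 94 90 88 88 88 86 85 86 86 86 85 86]
top 0.098 315 254 [86 87 86 91 91 94 90 88 88 88 86 85 86 86 86 85 86]
top 0.104 315 254 [86 87 86 91 91 94 90 88 88 88 86 85 86 86 86 85 86]
top 0.11 315 255 [96 89 87 83 87 90 86 88 82 86 81 83 86 84 84 84 80]
top 0.116 315 255 [96 89 87 83 87 90 86 88 82 86 81 83 86 84 84 84 80]
top 0.122 315 255 [96 89 87 83 87 90 86 88 82 86 81 83 86 84 84 84 80]
top 0.128 315 255 [96 89 87 83 87 90 86 88 82 86 81 83 86 84 84 84 80]
```

View pics/s6.png

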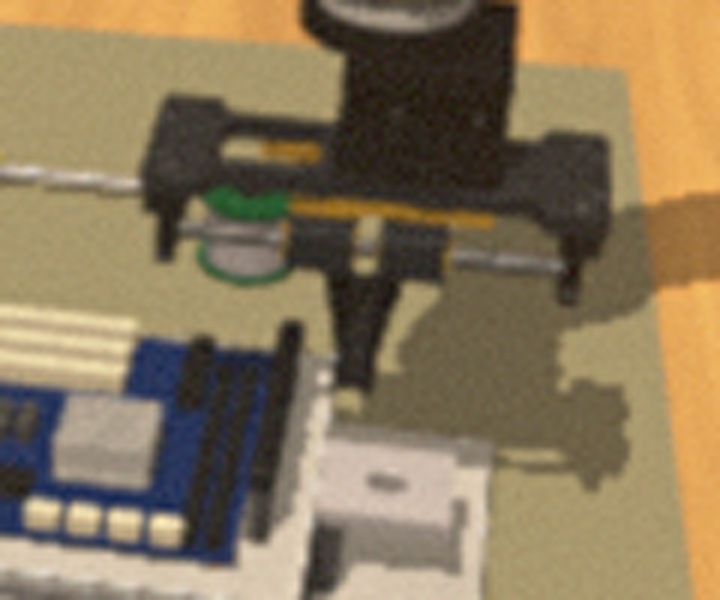

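The fingertip shows at crop (355,385), about 25 mm higher than the reported TCP implies. That explains why it passed over the bar. I'll go down 20 mm, which clears the tongue whichever reading is right, and then push.

{"method": "step_arm", "body": {"series": [0,0,0.004,0,0,0,0.004,0,0,0,0.004,0,0,0,0.003,0,0,0,0.003,0,0,0,0.001,0,0,0,0,0,0,0,0,0,0,0,0,0,0,0,0,0]}}

```text
time: 12.1
position: [0.4561, -0.0011, 0.0695]
tool_rot: [180.0, -0.0, 87.7]
wrist_force: [-0.3, -0.8, 0.2]
finger_gap: 0.005
finger_force: 0.0
```

```bash
python3 - <<'E'
from h import *
p=read_state()["position"];print(p)
s0=cv2.imread("pics/side0.png").astype(int)
c=capture("side");d=np.abs(c["img"].astype(int)-s0).max(2)
for z in np.arange(.056,.13,.006):
        u,v=proj(c,[p[0],p[1],z]);u0,v0=int(round(u)),int(round(v));print(round(z,3),u0,v0,d[v0,u0-8:u0+9])
E
```

```text
[ 0.45610201 -0.00111009  0.06949776]
0.056 377 209 [ 7  8 14 10  6  5  9  8 11  6  7  3 11  3  1  8  7]
0.062 377 207 [ 5  8 11  8  8 10  8  9  2  7 13  6  3  7  4  9  8]
0.068 377 206 [ 1  7  6 12  9  6  2 24 47 20  9 13 46 51 41  4  8]
0.074 377 204 [15  4  9  8  7  8 11  5 48 75 76 69 74 77 75 52 40]
0.08 377 202 [ 4  3 11 12  6 12  2  5  3 18 68 85 78 76 72 79 76]
0.086 378 200 [  5   3   9   3  45  60  49  40  55  92 119 103  62  56  56  58  58]
0.092 378 198 [  8   5  13  48  90  80  74  73  71 105 115  97  65  63  51  56  54]
0.098 378 196 [  5   3  11   4   5  46 112 115 108 112 116 110  72  56  50  49  49]
0.104 378 195 [  8   6   8  17   8  52 121 117 117 118 115 116  83  61  55  55  55]
0.11 378 193 [  4  11   7  43  65 117 126 112 118 110 120 122  76  11   5  40  51]
0.116 379 191 [  8  11   7  47 120 119 117 116 116 115 123 117  87  42  50  56  54]
0.122 379 189 [  9  14   3  56 128 123 123 119 110 111 115 124 102  59  41  51  53]
0.128 379 187 [  9  10   1  69 130 121 122 120 103 112 112 132 126  98  47  38  49]
```

{"method": "step_arm", "body": {"series": [0,0.0035,0,0,0,0.0035,0,0,0,0.0035,0,0,0,0.0035,0,0,0,0.0035,0,0,0,0.0035,0,0,0,0.0035,0,0,0,0.0035,0,0,0,0.0035,0,0,0,0.0035,0,0]}}

```text
time: 13.4
position: [0.4907, -0.0026, 0.0691]
tool_rot: [-179.9, 0.0, 87.7]
wrist_force: [-2.9, 0.3, -1.1]
finger_gap: 0.009
finger_force: 1.9
```

{"method": "step_arm", "body": {"series": [0,0.002,0,0,0,0.002,0,0,0,0.002,0,0,0,0.002,0,0,0,0.002,0,0,0,0.002,0,0,0,0.002,0,0,0,0.002,0,0,0,0.002,0,0,0,0.002,0,0]}}

```text
time: 14.65
position: [0.5095, -0.0034, 0.0694]
tool_rot: [-179.8, -0.0, 87.7]
wrist_force: [-7.4, -0.9, 3.6]
finger_gap: 0.004
finger_force: 3.6
```

{"method": "step_arm", "body": {"series": [0,0.001,0,0,0,0.001,0,0,0,0.001,0,0,0,0.001,0,0,0,0.001,0,0,0,0.001,0,0,0,0.001,0,0,0,0.001,0,0,0,0.001,0,0,0,0.001,0,0]}}

```text
time: 15.9
position: [0.5185, -0.0038, 0.0694]
tool_rot: [-179.7, -0.0, 87.7]
wrist_force: [-8.7, -1.2, 5.5]
finger_gap: 0.002
finger_force: 4.5
```

{"method": "step_arm", "body": {"series": [0,-0.005,0,0,0,-0.005,0,0,0,-0.006,0,0,0,-0.006,0,0,0,0,-0.03,0,-0.015,0,-0.03,0,-0.02,0,-0.03,0,-0.02,0,-0.03,0,-0.02,0,-0.02,0,0,0,0,0], "hand": 60}}

```text
time: 17.15
position: [0.4986, -0.0791, 0.2118]
tool_rot: [179.5, -0.0, 87.6]
wrist_force: [0.1, -0.2, -0.5]
finger_gap: 0.597
finger_force: 0.0
```

```bash
python3 snap.py w7; python3 - <<'E'
from h import *
import pickle
c=pickle.load(open("w7.pkl","rb"));g=cv2.cvtColor(c["img"],6)
u,v=proj(c,[.472,-.002,.059],True);print(u,v)
x0,y0=int(u)-45,int(v)-40;r=g[y0:y0+80,x0:x0+90]
h=cv2.HoughCircles(cv2.resize(cv2.medianBlur(r,3),None,fx=4,fy=4),cv2.HOUGH_GRADIENT,1,30,param1=80,param2=15,minRadius=18,maxRadius=50)
if h is not None:
    for a,b,q in h[0][:6]:print((x0+a/4,y0+b/4,q/4),onz(c,(x0+a/4,y0+b/4),.059,True).round(4))
E
```

```text
[ 0.49747351 -0.07755962  0.21030262] [ 0.50079159 -0.00862892  0.3975608 ]
289.9561389456498 114.59610250716449
(np.float32(289.625), np.float32(114.875), np.float32(7.7)) [ 0.4716 -0.0023  0.059 ]
(np.float32(303.375), np.float32(146.375), np.float32(4.75)) [ 0.4848 -0.0376  0.059 ]
(np.float32(299.875), np.float32(84.625), np.float32(7.775)) [0.4842 0.0303 0.059 ]
```

{"method": "step_arm", "body": {"series": [0.033,0.01,0,0,0.033,0.01,0,0,0.033,0.01,0,0,0.033,0.01,0,0,0.033,0.01,0,0,0.033,0.01,0,0,0.033,0.01,0,0,0.033,0.01,0,0,0.033,0.01,0,0,0,0,0,0], "hand": 50}}

```text
time: 18.45
position: [0.5967, 0.2211, 0.2072]
tool_rot: [-179.9, -0.1, 88.1]
wrist_force: [0.1, 0.1, -0.2]
finger_gap: 0.502
finger_force: 0.0
```

```bash
python3 snap.py w8; python3 - <<'E'
from h import *
import pickle,json
a=json.load(open("w1.json"));ia=cv2.imread("pics/w1.png")
b=pickle.load(open("w8.pkl","rb"));ib=b["img"]
out=[]
for k,im in((a,ia),(b,ib)):
    u,v=proj(k,[.557,.2912,.07],True);q=im[int(v)-32:int(v)+32,int(u)-45:int(u)+45];print(u,v)
    out.append(cv2.resize(q,(540,384)[:2],interpolation=cv2.INTER_CUBIC) if 0 else cv2.resize(q,(400,284),interpolation=cv2.INTER_CUBIC))
cv2.imwrite("pics/p8.png",np.hstack(out))
E
```

```text
[0.59675176 0.2181859  0.20750547] [0.60005707 0.29128605 0.39302854]
343.88278272593936 117.98990791338419
278.4997820690773 121.44478168815067
```

View pics/p8.png

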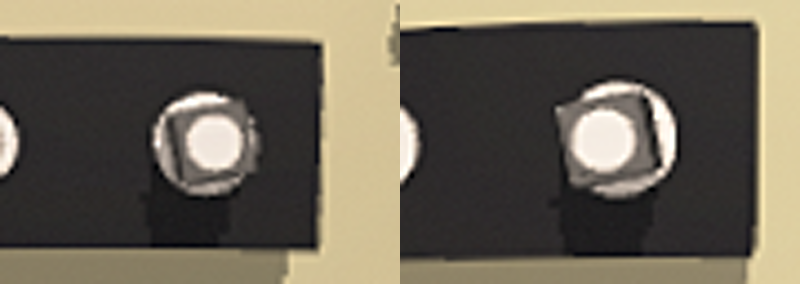

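The far pin has the square head, turned about 8.5° in the world. The top spot is at crop (215,141) and (603,140), and the collar centre is at (207,145) and (620,138).

```bash
python3 - <<'E'
from h import *
import pickle,json
a=json.load(open("w1.json"));b=pickle.load(open("w8.pkl","rb"))
for n,p,q in(("top",(346,116.3),(278.3,120.1)),("collar",(344.2,117.2),(282.1,119.7))):
    X,e=tri(a,p,b,q,True,True);print(n,X.round(4),round(e,4))
    z=.08 if n=="top" else .052
    print(onz(a,p,z,True).round(4),onz(b,q,z,True).round(4))
print(read_state()["position"])
# fingertip height: side-view pixels dark vs start picture, along both finger lines
c=capture("side");d=np.abs(c["img"].astype(int)-cv2.imread("pics/side0.png").astype(int)).max(2)
p=read_state()["position"]
for sg in(-1,1):
  for z in np.arange(.18,.27,.008):
    u,v=proj(c,[p[0]+sg*.026,p[1],z]);u0,v0=int(round(u)),int(round(v));print(sg,round(z,3),u0,v0,(d[v0,u0-9:u0+10]>35).astype(int))
E
```

```text
top [0.5585 0.2928 0.0823] 0.0005
[0.5587 0.2931 0.08  ] [0.5582 0.2926 0.08  ]
collar [0.5588 0.2925 0.0529] 0.0007
[0.5588 0.2922 0.052 ] [0.5587 0.2929 0.052 ]
[0.59675176 0.2181859  0.20750547]
-1 0.18 323 216 [1 1 1 0 1 1 1 1 1 0 1 1 1 1 1 0 0 1 0]
-1 0.188 323 213 [1 1 1 1 1 1 1 1 1 1 0 1 1 1 1 0 0 0 1]
-1 0.196 324 210 [0 0 0 0 0 0 0 0 1 0 0 0 0 0 0 0 0 1 1]
-1 0.204 324 206 [0 0 1 1 1 1 1 1 1 1 1 1 1 0 1 1 1 1 1]
-1 0.212 324 203 [0 0 1 1 1 1 1 1 1 1 1 1 1 0 0 1 1 1 1]
-1 0.22 324 200 [1 0 1 1 1 1 1 0 0 0 0 1 1 1 0 0 1 1 1]
-1 0.228 324 197 [0 1 0 0 1 1 0 1 1 1 0 1 1 1 1 1 1 0 0]
-1 0.236 324 194 [0 0 0 0 1 1 0 1 1 1 1 1 0 0 1 1 1 1 1]
-1 0.244 324 191 [0 0 0 0 0 0 1 1 1 1 1 1 1 1 1 1 1 1 1]
-1 0.252 324 187 [0 0 0 0 0 0 0 1 1 1 1 1 1 0 0 1 1 1 1]
-1 0.26 324 184 [0 0 0 0 0 0 1 1 1 1 1 1 1 0 0 0 1 1 1]
-1 0.268 324 181 [0 0 0 0 0 0 1 1 1 1 1 1 1 1 0 0 0 0 0]
1 0.18 300 213 [1 1 1 1 1 0 0 0 0 0 0 0 0 0 0 0 0 0 0]
1 0.188 300 210 [1 1 1 1 1 1 1 1 1 1 1 1 1 0 0 1 1 1 1]
1 0.196 299 207 [1 1 1 1 1 1 1 1 1 1 1 1 1 1 1 0 0 0 1]
1 0.204 299 204 [1 1 1 1 1 0 0 1 1 1 1 1 1 1 1 1 1 1 1]
1 0.212 299 201 [1 1 1 1 1 1 0 1 1 1 1 1 1 1 1 1 1 1 0]
1 0.22 299 198 [1 1 1 1 1 1 1 0 0 1 1 1 1 0 0 0 0 0 1]
1 0.228 299 195 [1 1 1 1 1 1 1 1 1 0 0 1 1 1 1 1 1 1 1]
1 0.236 299 191 [1 1 1 1 1 1 1 1 1 1 1 0 0 1 1 1 1 1 1]
1 0.244 299 188 [1 1 1 1 1 1 1 1 1 1 1 1 1 1 1 1 1 1 1]
1 0.252 299 185 [0 1 1 1 1 1 1 1 1 1 1 1 1 1 1 1 1 1 1]
1 0.26 299 182 [0 0 1 1 1 1 1 1 1 1 1 1 1 1 1 1 1 1 1]
1 0.268 299 178 [0 0 0 1 1 1 1 1 1 1 1 1 0 0 0 0 0 0 0]
```

{"method": "step_arm", "body": {"series": [0,0,0,-0.18,0.016,-0.0054,0,0,0.016,-0.0054,0,0,0.016,-0.0054,0,0,0.016,-0.0054,0,0,0.0155,-0.0054,0,0,0,0,0.037,0,0,0,0.037,0,0,0,0.036,0,0,0,0,0]}}

```text
time: 19.8
position: [0.5576, 0.2899, 0.0967]
tool_rot: [-179.7, 0.1, 98.0]
wrist_force: [0.3, -0.1, -0.2]
finger_gap: 0.501
finger_force: 0.0
```

```bash
python3 - <<'E'
from h import *
s=read_state();p=s["position"];print(p,s["tool_rot"])
c=capture("side");t0=cv2.imread("pics/side0.png").astype(int)
g=cv2.cvtColor(c["img"],6)
for sg in(-1,1):
  for z in np.arange(.05,.16,.008):
    u,v=proj(c,[p[0]+sg*.023,p[1],z]);u0,v0=int(round(u)),int(round(v));print(sg,round(z,3),u0,v0,g[v0,u0-9:u0+10])
E
```

```text
[0.55758495 0.2898857  0.09670992] [-1.79665401e+02  1.41590727e-01  9.80390388e+01]
-1 0.05 334 285 [ 71  67  73  79 114  82  51  40  44  44  45  40  45  41  40  45  48  45
  44]
-1 0.058 334 283 [73 74 68 81 78 51 37 40 47 37 43 47 44 40 39 49 39 41 42]
-1 0.066 334 280 [80 77 77 61 40 37 37 35 37 41 40 46 43 36 48 49 58 69 75]
-1 0.074 334 278 [156 132  96  70  45  58  81  90  93 104 110 125 137 154 154 155 156 160
 161]
-1 0.082 335 275 [186 134  96  95 101 103 120 147 158 163 164 159 160 162 158 160 158 161
 162]
-1 0.09 335 272 [148 135 114  99 107  99 101  99 114 147 149 153 147 160 161 160 163 158
 161]
-1 0.098 335 269 [148 118 100 100 101 102 103  98 102  99  99 100 103 109 123 143 153 154
 155]
-1 0.106 335 267 [ 97 100 105 102 100 103  99 101 103 105 102 102 104  99 100 101 113 113
 106]
-1 0.114 335 264 [139 113 103 105 100 103 101 106 100  67  46  48  44  69 110 145 156 155
 153]
-1 0.122 335 261 [ 97 104 101 100 103 102 104 106  98  62  43  41  29  57  92 103 103  98
  97]
-1 0.13 335 258 [100 101  99 104 103 103 103 101  96  64  41  35  35  57 122 155 153 116
 101]
-1
[... 912 characters left out ...]
67 101 103  99 104 106 102  98
  99]
1 0.106 313 264 [159 158 127  85  67  52  44  49  52  65  78  70  81  97 105  99 103 101
 103]
1 0.114 313 261 [162 146 100  64  51  50  39  41  44  45  48  52  60  82 100 103 102  98
 104]
1 0.122 313 258 [161 158 119  66  54  46  45  43  39  42  54  57  71  94 107 101 104 103
 103]
1 0.13 313 256 [163 162 116  67  48  46  37  42  38  45  49  48  75  98 100 102 102  98
  97]
1 0.138 313 253 [163 156 118  69  39  38  40  41  43  48  56  69  83  99 103 106  99 104
 100]
1 0.146 313 250 [162 161 138  75  28  36  37  34  33  43  80  96  99  98 102 101 103 106
  99]
1 0.154 313 247 [160 153 102  49  33  34  34  35  31  81 145 129 104 106 102 102 102 100
 100]
```

{"method": "step_arm", "body": {"series": [0.0026,0.0014,0.01,0,0,0,0.01,0,0,0,0.006,0,0,0,0.006,0,0,0,0.005,0,0,0,0.003,0,0,0,0.003,0,0,0,0.002,0,0,0,0,0,0,0,0,0]}}

```text
time: 21.1
position: [0.5611, 0.2932, 0.0546]
tool_rot: [180.0, -0.0, 98.0]
wrist_force: [-0.0, 0.2, 0.1]
finger_gap: 0.5
finger_force: 0.0
```

```bash
cat > tip.py <<'E'
from h import *
s=read_state();p=s["position"];print(p,s["tool_rot"])
c=capture("side");g=cv2.cvtColor(c["img"],6)
for z in np.arange(.044,.1,.004):
    u,v=proj(c,[p[0]-.023,p[1],z]);u0,v0=int(round(u)),int(round(v));print(round(z,3),u0,v0,g[v0,u0-9:u0+14])
E
python3 tip.py
```

```text
[0.56113464 0.2931694  0.05459348] [ 1.79982834e+02 -1.25086705e-02  9.80220716e+01]
0.044 332 288 [123 126 129 127 140 147 142  84  44  42  44  39  47  44  46  48  45  46
  40  43  46  40  41]
0.048 332 287 [ 69  71  73  69  77 116 159 105  52  38  43  42  43  46  36  39  42  43
  47  47  47  38  42]
0.052 332 286 [ 67  64  63  60  68  90 131 100  54  43  39  47  47  41  47  43  47  42
  46  45  44  51  49]
0.056 332 284 [ 70  70  68  68  69  86 106  73  42  44  39  36  40  47  36  42  37  42
  40  39  49  42  47]
0.06 332 283 [75 68 71 66 72 79 75 53 29 42 42 42 39 44 36 41 41 38 33 44 41 38 47]
0.064 333 282 [71 68 62 68 59 42 33 38 38 46 39 45 40 35 40 30 33 38 38 45 44 39 39]
0.068 333 280 [77 79 81 81 57 39 29 36 35 39 40 38 30 37 41 47 38 60 62 60 63 56 63]
0.072 333 279 [114 107  99  88  68  41  37  33  38  40  43  40  43  53  86  98  96 110
 119 115 113  98  98]
0.076 333 278 [166 158 131  98  68  53  49  56  54  48  34  39  43  98 140 145 148 150
 148 151 141 110 104]
0.08 333 276 [205 201 198 137  92  90 101 101  88  61  38  37  48  77  99  98 100  99
  99  97 100 103  98]
0.084 333 275 [204 200 188 138  94  95 104 107  83  54  36  33  47  91 112 116 117 115
 118 121 115 118 111]
0.088 333 274 [193 184 157 116  90  94 102 103  86  56  43  31  56 111 149 156 157 159
 152 158 156 159 154]
0.092 333 272 [100  95 101  99 102 100 102 100  86  53  44  25  33  81 142 146 125 114
 112 118 114 116 111]
0.096 333 271 [101  98  98 104 101  98 102  97  84  54  44  44  33  53  94 107 104  99
  97  96 100  95 103]
0.1 333 270 [102 103 101 100 102  98 105 103  88  59  40  38  25  31  64  87  99 104
  97  98 100 102 100]
```

{"method": "step_arm", "body": {"series": [0,-0.0024,0.0015,0,0,0,0.0015,0,0,0,0.0015,0,0,0,0.0015,0,0,0,0.0015,0,0,0,0.0015,0,0,0,0.001,0,0,0,0.001,0,0,0,0,0,0,0,0,0]}}

```text
time: 22.4
position: [0.5587, 0.2928, 0.0435]
tool_rot: [180.0, -0.0, 98.0]
wrist_force: [-0.4, -0.1, -1.6]
finger_gap: 0.503
finger_force: 0.0
```

{"method": "step_arm", "body": {"series": [0,0,0,0,0,0,0,0,0,0,0,0,0,0,0,0,0,0,0,0,0,0,0,0,0,0,0,0,0,0,0,0,0,0,0,0,0,0,0,0], "hand": 0}}

```text
time: 23.65
position: [0.5586, 0.2928, 0.0435]
tool_rot: [-180.0, -0.0, 98.0]
wrist_force: [-0.5, 0.1, 0.7]
finger_gap: 0.223
finger_force: 30.0
```

{"method": "step_arm", "body": {"series": [0,0,-0.006,0,0,0,-0.01,0,0,0,-0.012,0,0,0,-0.014,0,0,0,-0.014,0,0,0,-0.015,0,0,0,-0.015,0,0,0,-0.015,0,0,0,-0.015,0.0,0,0,-0.014,0.175]}}

```text
time: 24.9
position: [0.5587, 0.2927, 0.1745]
tool_rot: [-180.0, -0.0, 87.7]
wrist_force: [0.1, 0.4, -2.3]
finger_gap: 0.229
finger_force: 30.0
```

```bash
python3 - <<'E'
from h import *
s=read_state();print(s["position"],s["tool_rot"],s["finger_gap"],s["wrist_force"])
c=capture("side");d=np.abs(c["img"].astype(int)-cv2.imread("pics/side0.png").astype(int)).max(2);g=cv2.cvtColor(c["img"],6)
p=s["position"]
for z in np.arange(-.06,.04,.008):
    u,v=proj(c,[p[0],p[1],p[2]+z]);u0,v0=int(round(u)),int(round(v));print(round(z,3),u0,v0,g[v0,u0-12:u0+13])
E
```

```text
[0.55866999 0.29272465 0.1745472 ] [-1.79998067e+02 -3.28024297e-02  8.77172402e+01] 0.22882427697734817 [ 0.12933971  0.36208971 -2.30349036]
-0.06 323 263 [ 77  81  76  80  81  85  93 103 103 100 104 104 100  94 109 153 158 158
 160 161 160 157 159 156 159]
-0.052 323 260 [ 67  68  70  66  69  66  91 100 102 102  99  98 100 101 121 150 160 159
 160 161 156 156 161 158 162]
-0.044 323 258 [ 68  65  73  66  72 101 148 159 160 146 121 109 115 119 145 158 160 162
 161 156 163 159 158 162 160]
-0.036 323 255 [ 84  72  72  75  77 105 153 166 162 155 138 136 141 131 116 110 153 160
 156 161 158 157 160 156 164]
-0.028 324 252 [ 84  84  88 125 152 157 165 161 155 144 141 141 136 124 118 132 152 151
 149 151 153 153 146 122 111]
-0.02 324 249 [125 115 136 156 163 157 164 159 148 143 140 138 140 126 114  98 104 108
 138 144 145 152 156 158 153]
-0.012 324 246 [164 159 161 153 155 155 157 157 145 139 109 103 103  98  96  95  93  97
  95  99 104 132 149 150 143]
-0.004 324 243 [145 154 166 165 172 161 148 150 153 165 183 189 191 171 163 146 135 128
 131 136 134 131 130 128 132]
0.004 324 240 [213 213 212 215 209 187 147 101  77  71  69  64  70  66  66  64  79 144
 167 143 132 135 148 196 214]
0.012 324 236 [217 214 202 207 208 192 133  79  66  68  73  74  71  69  68  68  47  52
  56  37  46  79  96 108 132]
0.02 324 233 [149 121  60  32  40  45  50  68  70  68  69  74  68  69  72  70  52  45
  39  35  34  52  90  95  95]
0.028 324 230 [149 121  69  40  46  50  62  92 103 108 110 125 123 126 115  99  69  48
  38  42  36  32  42  50  48]
0.036 324 227 [114  88  50  34  45  43  34  57 120 186 205 201 199 199 203 184 119  56
  38  37  42  31  46  96 105]
```

{"method": "step_arm", "body": {"series": [-0.03,-0.0075,0,0,-0.03,-0.0075,0,0,-0.03,-0.0075,0,0,-0.03,-0.0075,0,0,-0.03,-0.0075,0,0,-0.03,-0.0075,0,0,-0.03,-0.0075,0,0,-0.03,-0.0075,0,0,-0.03,-0.0075,0,0,-0.028,-0.0077,0,0]}}

```text
time: 26.2
position: [0.4727, -0.0035, 0.1737]
tool_rot: [180.0, -0.0, 88.1]
wrist_force: [0.0, 0.4, -1.0]
finger_gap: 0.227
finger_force: 30.0
```

{"method": "step_arm", "body": {"series": [0,0,0.015,0,0,0,0.015,0,0,0,0.015,0,0,0,0.012,0,0,0,0,0,0,0,0,0,0,0,0,0,0,0,0,0,0,0,0,0,0,0,0,0]}}

```text
time: 27.45
position: [0.4731, -0.0024, 0.1165]
tool_rot: [180.0, -0.0, 88.0]
wrist_force: [1.0, 0.7, -1.2]
finger_gap: 0.223
finger_force: 30.0
```

```bash
python3 - <<'E'
from h import *
s=read_state();p=s["position"];print(p,s["tool_rot"],s["wrist_force"])
c=capture("side");g=cv2.cvtColor(c["img"],6)
for z in np.arange(.056,.15,.006):
    u,v=proj(c,[p[0],p[1],z]);u0,v0=int(round(u)),int(round(v));print(round(z,3),u0,v0,g[v0,u0-12:u0+13])
print("hole px",proj(c,[.4716,-.0023,.059]))
v=int(round(proj(c,[.4716,-.0023,.059])[1]))
u=int(round(proj(c,[.4716,-.0023,.059])[0]))
for dv in range(-3,5):print(v+dv,g[v+dv,u-12:u+13])
E
```

```text
[ 0.4731101  -0.00239675  0.11654177] [ 1.79985695e+02 -1.24958190e-02  8.79966660e+01] [ 0.97173083  0.68615143 -1.23556661]
0.056 370 208 [207 202 194 196 197 196 195 194 195 190 170 127 118 132 133 144 159 184
 192 191 190 190 192 195 187]
0.062 370 207 [196 202 199 196 195 195 194 196 196 191 182 153 148 148 154 162 182 194
 194 195 187 191 195 194 186]
0.068 371 205 [208 198 186 192 192 193 192 189 197 192 198 186 138 115 120 139 174 195
 195 190 197 193 194 192 163]
0.074 371 203 [194 199 198 195 198 196 196 191 192 188 182 171 151 123 111 131 127 141
 157 156 151 150 140 139 132]
0.08 371 201 [191 204 203 147 121 132 143 144 148 147 135 135 133 121 124 172 148 125
 122 125 124 124 129 152 165]
0.086 371 199 [183 198 197 157 123 131 168 184 195 189 160 138 135 132 111  94 100  97
  95  97  98  98  93 100 103]
0.092 371 197 [142 186 206 197 140 131 174 190 189 188 159 138 136 131 116  99 100  98
 102  97  97  96  96  92  98]
0.098 372 196 [179 207 201 134 115 127 131 132 143 136 133 137 135 123 110  97 101  92
  95 100  98  93  92  98 101]
0.104 372 194 [171 201 203 171 117  99 
[... 1086 characters left out ...]
 186 138 115 120 139 174 195
 195 190 197 193 194 192 163]
206 [204 205 194 192 191 194 194 200 195 190 191 182 143 127 139 175 192 196
 190 192 195 192 193 183 154]
207 [202 199 196 195 195 194 196 196 191 182 153 148 148 154 162 182 194 194
 195 187 191 195 194 186 160]
208 [202 194 196 197 196 195 194 195 190 170 127 118 132 133 144 159 184 192
 191 190 190 192 195 187 166]
209 [200 188 194 197 196 195 198 193 197 185 143 121 108 111 125 150 179 189
 189 190 196 190 189 192 195]
210 [205 190 190 197 197 196 195 197 199 202 184 170 150 145 154 177 195 195
 196 194 192 192 194 193 197]
211 [206 201 198 199 202 198 201 198 196 198 196 194 189 184 188 197 194 193
 196 191 195 193 194 176 167]
```

{"method": "step_arm", "body": {"series": [0,-0.0015,0.005,0,0,0,0.004,0,0,0,0.003,0,0,0,0.002,0,0,0,0.002,0,0,0,0.002,0,0,0,0.002,0,0,0,0.002,0,0,0,0.0015,0,0,0,0,0]}}

```text
time: 28.75
position: [0.4715, -0.0024, 0.0928]
tool_rot: [-180.0, -0.0, 88.0]
wrist_force: [0.4, -0.4, -1.5]
finger_gap: 0.23
finger_force: 30.0
```

{"method": "step_arm", "body": {"series": [0,0,0.0005,0,0,0,0.0005,0,0,0,0.0005,0,0,0,0.0005,0,0,0,0.0005,0,0,0,0.0005,0,0,0,0,0,0,0,0,0,0,0,0,0,0,0,0,0]}}

```text
time: 30.0
position: [0.4716, -0.0024, 0.0899]
tool_rot: [180.0, -0.0, 88.0]
wrist_force: [-0.2, 0.6, -1.8]
finger_gap: 0.224
finger_force: 30.0
```

{"method": "step_arm", "body": {"series": [0,0,0.0005,0,0,0,0.0005,0,0,0,0.0005,0,0,0,0.0005,0,0,0,0,0,0,0,0,0,0,0,0,0,0,0,0,0,0,0,0,0,0,0,0,0]}}

```text
time: 31.25
position: [0.4717, -0.0024, 0.0883]
tool_rot: [180.0, -0.0, 88.0]
wrist_force: [-1.4, -0.5, 5.6]
finger_gap: 0.222
finger_force: 30.0
```

{"method": "step_arm", "body": {"series": [0,0.0005,-0.0002,0,0,0.0005,0,0,0,0.0005,0,0,0,0.0005,0,0,0,0.0005,0,0,0,0.0005,0,0,0,0.0005,0,0,0,0.0005,0,0,0,0,0,0,0,0,0,0]}}

```text
time: 32.5
position: [0.474, -0.0024, 0.0882]
tool_rot: [-179.8, -0.0, 88.0]
wrist_force: [-4.7, 0.3, 9.8]
finger_gap: 0.224
finger_force: 30.1
```

{"method": "step_arm", "body": {"series": [0,0.0005,-0.0003,0,0,0.0005,0,0,0,0.0005,0,0,0,0.0005,0,0,0,0.0005,0,0,0,0.0005,0,0,0,0.0005,0,0,0,0.0005,0,0,0,0,0,0,0,0,0,0]}}

```text
time: 33.75
position: [0.4754, -0.0025, 0.088]
tool_rot: [-179.5, -0.0, 88.0]
wrist_force: [-9.0, 0.1, 11.7]
finger_gap: 0.226
finger_force: 30.3
```

{"method": "step_arm", "body": {"series": [0,0.0,-0.0004,0,0,0.0,-0.0004,0,0,0.0005,0,0,0,0.0005,0,0,0,0.0005,0,0,0,0.0005,0,0,0,0.0005,0,0,0,0.0005,0,0,0,0,0,0,0,0,0,0]}}

```text
time: 35.0
position: [0.4776, -0.0026, 0.088]
tool_rot: [-179.4, -0.0, 88.0]
wrist_force: [-8.0, 0.4, 7.3]
finger_gap: 0.224
finger_force: 30.2
```

{"method": "step_arm", "body": {"series": [0,0.0005,-0.0001,0,0,0.0005,0,0,0,0.0005,0,0,0,0.0005,0,0,0,0.0005,0,0,0,0.0005,0,0,0,0.0005,0,0,0,0.0005,0,0,0,0,0,0,0,0,0,0]}}

```text
time: 36.25
position: [0.4813, -0.0027, 0.0877]
tool_rot: [-179.4, -0.0, 88.0]
wrist_force: [-7.7, 2.0, 3.0]
finger_gap: 0.229
finger_force: 30.2
```

{"method": "step_arm", "body": {"series": [0,0.0005,0.0002,0,0,0.0005,0,0,0,0.0005,0,0,0,0.0005,0,0,0,0,0.0002,0,0,0,0.0002,0,0,0,0.0002,0,0,0,0,0,0,0,0,0,0,0,0,0]}}

```text
time: 37.5
position: [0.483, -0.0027, 0.0866]
tool_rot: [-179.3, -0.0, 88.0]
wrist_force: [-6.9, 1.1, 3.6]
finger_gap: 0.227
finger_force: 30.1
```

{"method": "step_arm", "body": {"series": [0,0,0.0007,0,0,0,0.0007,0,0,0,0.0007,0,0,0,0.0007,0,0,0,0.0007,0,0,0,0.0007,0,0,0,0.0007,0,0,0,0.0007,0,0,0,0,0,0,0,0,0]}}

```text
time: 38.75
position: [0.4829, -0.0026, 0.0809]
tool_rot: [-179.3, -0.0, 88.0]
wrist_force: [-7.3, 0.1, 1.5]
finger_gap: 0.223
finger_force: 30.1
```

{"method": "step_arm", "body": {"series": [0,0,0.001,0,0,0,0.001,0,0,0,0.001,0,0,0,0.001,0,0,0,0.001,0,0,0,0.001,0,0,0,0.001,0,0,0,0.001,0,0,0,0,0,0,0,0,0]}}

```text
time: 40.0
position: [0.4828, -0.0026, 0.0729]
tool_rot: [-179.3, -0.0, 88.0]
wrist_force: [-7.5, 1.4, 1.4]
finger_gap: 0.224
finger_force: 30.1
```

{"method": "step_arm", "body": {"series": [0,0,0.001,0,0,0,0.001,0,0,0,0.001,0,0,0,0.001,0,0,0,0.001,0,0,0,0.001,0,0,0,0,0,0,0,0,0,0,0,0,0,0,0,0,0]}}

```text
time: 41.25
position: [0.4829, -0.0026, 0.067]
tool_rot: [-179.3, -0.0, 88.0]
wrist_force: [-6.7, 0.7, 0.5]
finger_gap: 0.224
finger_force: 30.1
```

{"method": "step_arm", "body": {"series": [0,0,0.001,0,0,0,0.001,0,0,0,0.001,0,0,0,0.001,0,0,0,0,0,0,0,0,0,0,0,0,0,0,0,0,0,0,0,0,0,0,0,0,0]}}

```text
time: 42.5
position: [0.4831, -0.0026, 0.063]
tool_rot: [-179.4, -0.0, 88.0]
wrist_force: [-7.7, 0.4, 1.2]
finger_gap: 0.226
finger_force: 30.0
```

{"method": "step_arm", "body": {"series": [0,0,0.001,0,0,0,0.001,0,0,0,0.001,0,0,0,0.001,0,0,0,0,0,0,0,0,0,0,0,0,0,0,0,0,0,0,0,0,0,0,0,0,0]}}

```text
time: 43.75
position: [0.4833, -0.0026, 0.0591]
tool_rot: [-179.4, -0.0, 88.0]
wrist_force: [-6.1, 1.7, 0.4]
finger_gap: 0.226
finger_force: 30.0
```

{"method": "step_arm", "body": {"series": [0,0,0.0007,0,0,0,0.0007,0,0,0,0.0007,0,0,0,0.0007,0,0,0,0,0,0,0,0,0,0,0,0,0,0,0,0,0,0,0,0,0,0,0,0,0]}}

```text
time: 45.0
position: [0.4835, -0.0026, 0.0564]
tool_rot: [-179.4, -0.0, 88.0]
wrist_force: [-8.3, 0.2, 1.8]
finger_gap: 0.226
finger_force: 30.0
```

{"method": "step_arm", "body": {"series": [0,0,0.0005,0,0,0,0.0005,0,0,0,0.0005,0,0,0,0.0005,0,0,0,0,0,0,0,0,0,0,0,0,0,0,0,0,0,0,0,0,0,0,0,0,0]}}

```text
time: 46.25
position: [0.4835, -0.0026, 0.0545]
tool_rot: [-179.4, -0.0, 88.0]
wrist_force: [-6.8, 1.6, 2.3]
finger_gap: 0.23
finger_force: 30.0
```

{"method": "step_arm", "body": {"series": [0,0,0.0003,0,0,0,0.0003,0,0,0,0.0003,0,0,0,0,0,0,0,0,0,0,0,0,0,0,0,0,0,0,0,0,0,0,0,0,0,0,0,0,0]}}

```text
time: 47.5
position: [0.484, -0.0026, 0.0544]
tool_rot: [-179.5, -0.0, 88.0]
wrist_force: [-8.0, 0.6, 9.3]
finger_gap: 0.228
finger_force: 30.0
```

{"method": "step_arm", "body": {"series": [0,-0.0005,0,0,0,-0.0005,0,0,0,-0.0005,0,0,0,-0.0005,0,0,0,-0.0005,0,0,0,0,0,0,0,0,0,0,0,0,0,0,0,0,0,0,0,0,0,0]}}

```text
time: 48.75
position: [0.484, -0.0026, 0.0544]
tool_rot: [-179.8, -0.0, 88.0]
wrist_force: [-5.6, 1.5, 2.1]
finger_gap: 0.229
finger_force: 30.0
```

Tilt is now 0.2°. I'll ease off a little more in x and press lightly.

{"method": "step_arm", "body": {"series": [0,-0.0005,0,0,0,-0.0005,0,0,0,-0.0005,0.0003,0,0,0,0.0003,0,0,0,0,0,0,0,0,0,0,0,0,0,0,0,0,0,0,0,0,0,0,0,0,0]}}

```text
time: 50.0
position: [0.4837, -0.0026, 0.0544]
tool_rot: [-179.9, -0.0, 88.0]
wrist_force: [-4.7, 1.7, -0.3]
finger_gap: 0.22
finger_force: 30.0
```

{"method": "step_arm", "body": {"series": [0,0,0.0003,0,0,0,0.0003,0,0,0,0.0003,0,0,0,0,0,0,0,0,0,0,0,0,0,0,0,0,0,0,0,0,0,0,0,0,0,0,0,0,0]}}

```text
time: 51.25
position: [0.4837, -0.0026, 0.0543]
tool_rot: [-179.9, -0.1, 88.0]
wrist_force: [-8.6, 1.6, 9.0]
finger_gap: 0.222
finger_force: 30.0
```

{"method": "step_arm", "body": {"series": [0,0,0,0,0,0,0,0,0,0,0,0,0,0,0,0,0,0,0,0,0,0,0,0,0,0,-0.005,0,0,0,-0.01,0,0,0,-0.01,0,0,0,-0.015,0], "hand": 45}}

```text
time: 52.5
position: [0.4845, -0.0028, 0.0946]
tool_rot: [-180.0, -0.0, 88.0]
wrist_force: [-1.3, -0.1, 0.4]
finger_gap: 0.45
finger_force: 0.0
```

{"method": "step_arm", "body": {"series": [0,0,-0.02,0,0,0,-0.02,0,0,0,-0.02,0,0,0,-0.02,0,-0.02,0,-0.02,0,-0.02,0,0,0,-0.02,0,0,0,-0.02,0,0,0,0,0,0,0,0,0,0,0]}}

```text
time: 53.75
position: [0.4819, -0.0819, 0.1941]
tool_rot: [180.0, -0.0, 88.0]
wrist_force: [1.0, 0.9, 0.9]
finger_gap: 0.448
finger_force: 0.0
```

```bash
python3 snap.py w9; python3 - <<'E'
from h import *
import pickle
k=pickle.load(open("w9.pkl","rb"));g=cv2.cvtColor(k["img"],6)
s=capture("side");gs=cv2.cvtColor(s["img"],6)
for n,c,gg,f in(("w",k,g,True),("s",s,gs,False)):
    for z in(.059,.063,.075,.091):
        u,v=proj(c,[.4837,-.0026,z],f);u0,v0=int(round(u)),int(round(v));print(n,z,u0,v0,gg[v0,u0-16:u0+17])
# bar position now
for y in(.05,.04):
    u,v=proj(k,[.536,y,.101],True);r=g[int(round(v)),int(u)-35:int(u)+35];m=np.where(r<60)[0]+int(u)-35
    print([(onz(k,(q[0]-.5,v),.101,True)[0].round(4),onz(k,(q[-1]+.5,v),.101,True)[0].round(4)) for q in np.split(m,np.where(np.diff(m)>1)[0]+1) if len(q)>4])
u,v=proj(k,[.4837,-.0026,.063],True);x0,y0=int(u)-40,int(v)-40
h=cv2.HoughCircles(cv2.resize(cv2.medianBlur(g[y0:y0+80,x0:x0+80],3),None,fx=4,fy=4),cv2.HOUGH_GRADIENT,1,20,param1=80,param2=15,minRadius=20,maxRadius=80)
if h is not None:
    for a,b,q in h[0][:5]:print(q/4,onz(k,(x0+a/4,y0+b/4),.063,True).round(4),onz(k,(x0+a/4,y0+b/4),.091,True).round(4))
E
```

```text
[ 0.48182617 -0.08167561  0.19394108] [ 0.4848466  -0.01151909  0.37985128]
w 0.059 318 111 [239 192 215 221 136  66  93 133 219 234 230 229 229 228 228 228 229 228
 228 228 228 235 209 133  93  78 181 227 230 230 235 235 235]
w 0.063 318 111 [239 192 215 221 136  66  93 133 219 234 230 229 229 228 228 228 229 228
 228 228 228 235 209 133  93  78 181 227 230 230 235 235 235]
w 0.075 318 110 [239 193 213 220 136  63  90 151 222 234 228 228 227 228 227 228 228 227
 227 227 228 234 215 154  93  78 181 229 230 231 236 235 236]
w 0.091 318 110 [239 193 213 220 136  63  90 151 222 234 228 228 227 228 227 228 228 227
 227 227 228 234 215 154  93  78 181 229 230 231 236 235 236]
s 0.059 367 207 [121 139 191 199 200 185 186 194 195 193 190 177 150 104  77  68  66  63
  61  70 104 156 186 191 189 190 188 186 196 200 202 204 203]
s 0.063 367 206 [122 136 177 195 200 194 191 193 194 193 190 189 150  95  65  63  65  63
  66  72 100 139 175 189 189 190 186 190 186 198 203 201 203]
s 0.075 367 202 [125 119 126 147 190 200 196 189 190 188 188 190 175 117  69  67  71  64
  66  65  85 125 158 192 204 204 204 203 205 203 202 202 200]
s 0.091 367 197 [101 123 121 127 153 192 204 196 134 133 176 191 195 163 122 158 180 190
 182 152 122 130 146 154 148 151 151 153 152 149 150 150 152]
[(np.float64(0.5302), np.float64(0.5675))]
[(np.float64(0.527), np.float64(0.5632))]
7.55 [ 0.4833 -0.0023  0.063 ] [ 0.4834 -0.0031  0.091 ]
5.25 [0.4859 0.028  0.063 ] [0.4858 0.0245 0.091 ]
16.75 [ 0.4775 -0.0097  0.063 ] [ 0.4781 -0.0099  0.091 ]
17.375 [ 0.4854 -0.0146  0.063 ] [ 0.4854 -0.0144  0.091 ]
11.1 [ 0.4836 -0.0092  0.063 ] [ 0.4837 -0.0094  0.091 ]
```

```bash
python3 -c "from bench import *;print(hand_in())"
```

```text
the job is handed in; nothing more can be done
None
```

The carriage was slid in to the contacts and drawn on with the drift, which is seated upright with its collar at tongue height. I let go and handed in at about 54 s. Contact forces I read after each move stayed under about 12 N, and the verdict was not shown to me.

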